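# Back off the ratchet tin clamp in the galley

### The job

Free the two tins held in the galley's ratchet clamp: swing the holding pawl up and over so that it lies open, then turn the wheel backwards by its crank knob until the pusher plate comes gently up against its stop. Then lay the pawl back, easing the wheel forward a little if needed, so that it sits fully down between two teeth with the plate still at least 20 mm back from where it was, and leave the tins, the mug and the food pack where they are.

Things in the scene. Friction and masses are not known exactly. Their poses are not given: they have to be found in the camera images.
- clamp: Tin clamp: painted bed plate 150x385x12 mm fixed on the counter, carrying all the rest. Origin: on the ratchet wheel's vertical axis, at counter height. x: from wheel to pawl hinge, y: from wheel to tins, z up (all x, y, z below are in this frame). Bed: x -55..95, y -98..288. Hinge bracket: x 90..110, y +-13, to z 72. Tin bin: side walls x +-41 (30 high), end wall y 272..280 (48 high).
- wheel: Steel ratchet wheel lying flat, 120 mm across, disc top at z 40 mm; origin as the clamp's. 12 saw teeth stand up from its rim, 8.5 mm high, at radius 39 to 55 mm, one every 30 degrees. A flat crank arm (top at z 59) lies across it to radius 70 mm and carries the crank knob.
- wheel_turn (a joint): Turn of the wheel, rad: 0 at start; positive = counter-clockwise from above = winds the plate onto the tins; negative = clockwise = backwards, draws the plate away, 20 mm per rad. The lowered pawl stops it turning backwards but lets it turn forward. Dry friction about 0.15 N m; it stays where left. The plate meets its stop somewhere from -1.65 to -2.45, different each time: find it by feel.
- crank_grip (a point): Grip point of the crank knob: upright black cylinder, 18 mm diameter, z 60 to 106, spinning freely on its own pin 65 mm from the wheel's axis, so it can be carried round in a circle without turning the gripper. Point: on its centre line at z 86. At wheel_turn 0 it stands at 250 degrees (counter-clockwise from clamp x); it moves with the wheel.
- pawl: Holding pawl: dark steel arm 66 mm long, 10 wide, reaching from its hinge inwards over the wheel's rim, with a 6 mm wide nose that drops between the teeth. Origin on the hinge, at x 100, y 0, z 62; the hinge axis lies along the clamp's y. 0.08 to 0.17 kg.
- pawl_lift (a joint): Lift of the pawl, rad: 0 = nose fully down in a gap between teeth, about 0.13 = riding on top of a tooth; grows as the pawl swings up and over, away from the wheel, to 1.95, where it lies open by its own weight. Let go below about 1.0 it falls back down, above about 1.5 it falls open.
- pawl_grip (a point): Grip point of the pawl's side handle: steel rod, 10 mm diameter, running level from the top of the pawl arm sideways, y +4 to y -58. Point: on its centre line at y -33. With the pawl down it is at x 55, z 90 (45 mm inwards of the hinge and 28 above it); it swings round the hinge with the pawl.
- plate: Aluminium pusher plate, 70 wide, 8 thick, z 14 to 48 mm, standing across the bed by the tins, driven by the wheel through a rack bar. Origin: at the clamp's origin at start, moves along clamp y with the plate (minus when drawn back). Stop: a dark post (top z 39) with a rubber buffer giving 1 mm per 30 N, on the bed at x -28 between wheel and plate; buffer face at y 71 to 87.
- plate_face (a point): Centre of the plate's face towards the tins, 31 mm above the counter; at y 128 in the clamp's frame at the start.
- tin1: Plain metal food tin, 68 mm diameter, 45 tall, about 0.16 kg, standing on the bed next to the plate. Origin: centre of its underside.
- tin2: The same kind of tin, standing between tin1 and the bin's end wall. Origin: centre of its underside.
- cup: White plastic mug, 72 mm across, 85 tall, standing on the counter. Bystander. Origin: centre of its underside.
- pack: Pale, rounded plastic food pack, 90x60x28 mm, lying on the counter. Bystander. Origin: centre of its underside.
Not all that is in view belongs to the job. Leave any black or orange look-alike of the tin1 alone.

How it is judged (in metres and radians):
On the way, in this order (a step that is already met when the one before it is completed fails the run):
1. the pawl lies open, clear of the teeth (lift above 1.6 rad), with the wheel not yet turned back (value of joint pawl_lift above 1.6 rad and value of joint wheel_turn above -0.15 rad), for 0.2 s.
2. with the pawl open, the plate is drawn back onto its stop (pressing on it with more than 3 N) (contact force between plate and clamp above 3 N and value of joint pawl_lift above 1.6 rad and value of joint wheel_turn below -1.4 rad), for 0.2 s.
At the end, for the whole second after the job is handed in: The pawl is down between two teeth (lift under 0.05 rad), the plate is at least 20 mm back (wheel_turn below -1.0 rad), wheel, pawl and plate are at rest, and both tins stand upright within 15 mm of where they were (value of joint pawl_lift below 0.05 rad and value of joint wheel_turn below -1 rad and angular speed of each of wheel, pawl below 0.05 rad/s and linear speed of plate below 0.005 m/s and distance of each of tin1, tin2 from where it was at the start of the episode below 0.015 m and angle between each of tin1, tin2's own z axis and vertical below 0.1 rad); the robot touches nothing.
It fails at once if the plate is forced against its stop (more than 60 N, about 18 N at the crank) (contact force between plate and clamp above 60 N).
It fails at once if the pawl is forced against the teeth (more than 50 N) (contact force between pawl and wheel above 50 N).
It fails at once if a tin is moved more than 20 mm (distance of any of tin1, tin2 from where it was at the start of the episode above 0.02 m).
It fails at once if the mug or the food pack is moved more than 20 mm (distance of any of cup, pack from where it was at the start of the episode above 0.02 m).
It also fails if it takes over 72 s, if anything falls off the work surface, if the arm or the gripper's body presses on something with over 40 N, if the wrist force passes 120 N, or if a joint passes its speed limit or range.

### The arm

A 6-joint arm with a two-finger parallel gripper is mounted at the origin on the work surface. World frame = base frame: x ahead of the robot, y to its left, z up, the work surface at z = 0. Lengths are in mm, angles in rad, forces in N, time in s.
With the tool pointing down it reaches from about 275 to 1000 mm from the base axis. Payload 8.4 kg.
Tool frame: the origin (TCP) lies midway between the tips of the shut fingers; the grasp point (between the pads) lies 19 mm behind it; z points along the fingers, y is the line along which they close (so a half turn about z gives the same grasp; the last joint's range is limited). The gripper opens to 85 mm and grips with 20 to 120 N. Pads are 22 mm wide; open, the fingers measure 114 mm over their backs; the gripper's body (76 mm by 85 mm) begins 54 mm behind the grasp point. The pads swing forward as they close: fully open they stand 13 mm farther back than shut.
Start: joints at [-1.158, 0.353, 1.633, -0, 1.155, -0.002], TCP at [251.878, -572.001, 231.281] pointing down, gripper open.
Joint ranges: [-2.63, 2.63], [-0.92, 2.1], [0.06, 2.66], [-1.3, 4.44], [0, 2.69], [-3.02, 3.02]. Speed limits (rad/s): [2.22, 2.22, 2.79, 3.14, 3.14, 3.14].

### API

Orientations are given as [roll, pitch, yaw] about the fixed x, y, z axes, in that order (R = Rz(yaw) Ry(pitch) Rx(roll)).
In Python, from rig import r gives the robot as it stands.
- The arm moves only by the shell command python3 -m inch 'ROWS' [OPENING] [FORCE]. ROWS is JSON, a list that holds one entry, the list of rows, each a list of 6 numbers: the shift along the tool's x, y, z scaled (see below), then the turn, a rotation vector about the tool's x, y, z scaled (see below). In form: [[[tx, ty, tz, wx, wy, wz], ...]]. A call has 1 to 8 rows; each row is the pose to reach, as a shift and turn from the pose commanded when the call began, along the tool's axes at that moment, turning the shorter way round; what a row does not reach only later rows make up. The controller multiplies each number of a shift by 20 cm and each number of a turn by pi rad. A row lasts 1/12 s, in which the tool goes at most 41.7 mm and 7.16 degrees, less where a joint would pass 70% of its speed; a pose out of reach is approached as far as the arm can. A call with a number of a shift or a turn outside -1 to 1 is refused whole. A call with a gripper value outside its range is refused whole. OPENING is the gripper's target within -1 to 1 (fully open at 1, half-way at 0, shut at -1), set as the call begins (- or left out, the last holds). The fingers move at their own pace and stop on an object; FORCE is the grip in N (left out, the last holds). Time passes only in rows, so rows that repeat a pose let the fingers close. It gives the time, the measured TCP pose, the force, the opening and the grip force at its end, in the units of the state.
- r.sense(): the state, without advancing time (a new reading comes with each control period).
- r.grab_frame(name): name is "side" or "top"; returns the picture (400x640x3 uint8, red, green, blue); there is no depth.
- r.camera_info(name): a dict with "K" (3x3 intrinsics, pixels), "rvec" (rotation vector, rad) and "tvec" (3), from world to camera coordinates, as OpenCV has them. Camera axes: x right, y down, z forward; pixel columns grow to the right and rows downward; lengths in mm; the calibration is good to about 2 mm. A picture is of the moment at which its call begins. camera_info takes no time and is no camera call.
- r.sign_off(): hands the job in; it is judged then, once.
The state is a dict: "clock": time; "qpos": joint angles; "qvel": joint speeds; "joint_efforts": joint torques, N m; "eef_pos": TCP position; "tcp_rot": TCP orientation; "contact_force": force on the tool from outside, world axes, zero at the start; "wrist_torque": the same for the moment, N m; "opening": opening from 0.0 (shut) to 1.0 (fully open); "grasp_force": force on a finger pad.
Only numpy, scipy, OpenCV 4.12 (cv2) and the standard library are available. Lean on these libraries where they do the work, as an engineer would, in place of code of your own. Each camera call takes 0.05 s, during which the arm holds its last target. There are 200 camera calls.

## Working session

There is one attempt and no reset: what is moved stays moved. The work goes in short steps, Python scripts to look and compute and a shell command to move; the robot and the scene stay as the last step left them, time stands still between calls to the robot, and variables do not carry over. Pictures are saved under pics/ and viewed, at most 10 in all, crops included, and the job is handed in when it is done.

```bash
ls; mkdir -p pics
python3 - <<'E'
from rig import r
import cv2,numpy as np
for n in("top","side"):
    cv2.imwrite(f"pics/{n}0.png",r.grab_frame(n)[...,::-1])
    c=r.camera_info(n);R=cv2.Rodrigues(np.array(c["rvec"],float))[0]
    print(n,c["K"],(-R.T@np.array(c["tvec"]).ravel()).round(),R.round(2).tolist())
s=r.sense();print(s)
E
```

```text
pics
top [[512.82457077   0.         321.88224239]
 [  0.         512.82457077 202.41924318]
 [  0.           0.           1.        ]] [ 407.  -66. 1399.] [[0.02, -1.0, 0.02], [-0.99, -0.03, -0.11], [0.11, -0.01, -0.99]]
side [[396.15117681   0.         319.39266027]
 [  0.         396.15117681 202.71834791]
 [  0.           0.           1.        ]] [281. 588. 602.] [[-0.91, -0.42, -0.01], [-0.24, 0.55, -0.8], [0.34, -0.73, -0.6]]
{'clock': 0.1, 'qpos': array([-1.15839084e+00,  3.53585616e-01,  1.63407133e+00, -7.17372005e-06,
        1.15521527e+00, -2.39718283e-03]), 'qvel': array([-6.90044253e-04, -1.01145564e-03, -2.35294881e-03,  3.78518229e-04,
       -5.79713795e-04,  1.97775613e-05]), 'joint_efforts': array([ 2.32295190e-05, -6.06359696e+01, -3.42820752e+01, -7.97352618e-05,
        4.01582569e-03,  9.55189421e-06]), 'eef_pos': array([ 251.70403103, -571.59449045,  230.62760965]), 'tcp_rot': array([-3.14031308e+00,  3.49202873e-06,  4.14805574e-01]), 'contact_force': array([-0.26070904,  0.06215024,  0.23612879]), 'wrist_torque': array([0.02988116, 0.02820651, 0.00492547]), 'grasp_force': 0.0, 'opening': 0.9980642194850199}
```

View pics/top0.png

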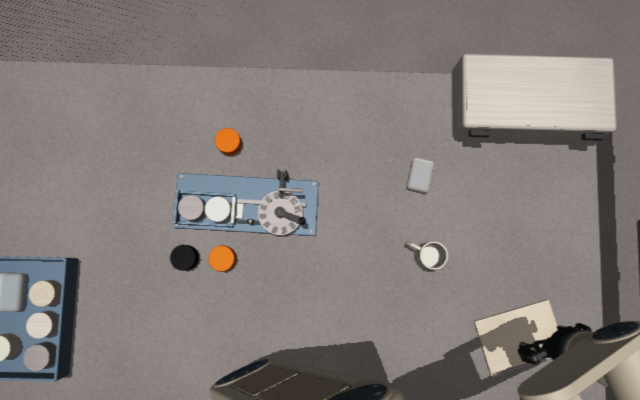

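View pics/side0.png

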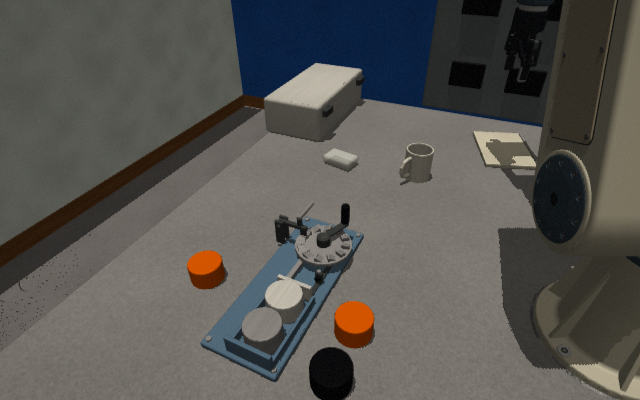

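The top view shows the clamp at pixels (175–318, 173–236), with the wheel at (281, 213), the pawl hinge at (282, 178), the crank knob at about (302, 221) and the tins at (190, 207) and (217, 209). The mug is at (432, 255) and the pack at (420, 175). The side view agrees, with the knob at (345, 214) and the handle rod at (306, 211). Next I'll measure the bed.

```bash
cat > h.py <<'E'
from rig import r
import cv2,numpy as np
from scipy.spatial.transform import Rotation as Ro
def cam(n):
    c=r.camera_info(n);return np.array(c["K"],float),cv2.Rodrigues(np.array(c["rvec"],float))[0],np.array(c["tvec"],float).ravel()
def ray(n,p,z):
    K,R,t=cam(n);o=-R.T@t;d=R.T@np.linalg.inv(K)@np.r_[p,1];return o+d*(z-o[2])/d[2]
def proj(n,P):
    K,R,t=cam(n);q=K@(R@np.asarray(P,float)+t);return (q[:2]/q[2])
def blue(n,box):
    f=r.grab_frame(n);h=cv2.cvtColor(f,cv2.COLOR_RGB2HSV)
    m=cv2.inRange(h,(95,70,30),(125,255,255));k=np.zeros_like(m);x0,y0,x1,y1=box;k[y0:y1,x0:x1]=255
    return f,m&k
def C(p):  # clamp->world
    o,a=np.load('clamp.npy')[:3],np.load('clamp.npy')[3]
    return o+Ro.from_euler('z',a).apply(p)
def togo(P,yaw=None):
    """rows' shift (tool axes/200) to get TCP at P"""
    s=r.sense();return Ro.from_euler('xyz',s['tcp_rot']).inv().apply(np.asarray(P)-s['eef_pos'])/200
E
python3 - <<'E'
from h import *
f,m=blue('top',(150,150,340,260))
c=np.vstack([k for k in cv2.findContours(m,0,2)[0] if len(k)>8])
print(cv2.boundingRect(c))
b=cv2.boxPoints(cv2.minAreaRect(c))
w=np.array([ray('top',p,12) for p in b]);print(b,w.round(1))
l=[np.linalg.norm(w[i]-w[(i+1)%4]) for i in range(4)];print(np.round(l,1))
cen=w.mean(0);i=int(np.argmax(l));d=w[(i+1)%4]-w[i]; d*=np.sign(d[1])
a=np.arctan2(d[1],d[0])-np.pi/2
o=cen-Ro.from_euler('z',a).apply([20,95,12]);print(o,a)
np.save('clamp.npy',[o[0],o[1],0,a])
for n in('top','side'):
    g=f.copy() if n=='top' else r.grab_frame('side')
    for P in([0,0,57],[65*np.cos(np.radians(250)),65*np.sin(np.radians(250)),106],[55,-58,90],[55,4,90],[100,0,62],[-55,-98,12],[95,-98,12],[95,288,12],[-55,288,12]):
        u=proj(n,C(P));print(n,P,u.round(1));cv2.circle(g,tuple(int(v) for v in u.round()),1,(255,0,0) if P[2]>12 else (0,255,0),-1)
    x0,y0,x1,y1=(165,155,330,250) if n=='top' else (195,180,385,385)
    cv2.imwrite(f'pics/{n}1.png',cv2.resize(g[y0:y1,x0:x1,::-1],None,fx=4 if n=='top' else 2.9,fy=4 if n=='top' else 2.9))
E
python3 -c "
import cv2,numpy as np
a=cv2.imread('pics/top1.png');b=cv2.imread('pics/side1.png');print(a.shape,b.shape)"
```

```text
(176, 192, 11, 30)
[[171.62082 219.60541]
 [178.98972 191.18253]
 [186.      193.     ]
 [178.6311  221.42288]] [[510.2 318.9  12. ]
 [588.  303.4  12. ]
 [583.6 284.2  12. ]
 [505.8 299.8  12. ]]
[79.3 19.7 79.3 19.6]
[6.36173946e+02 2.63422320e+02 1.77635684e-15] 1.3742453105278218
top [0, 0, 57] [190.8 171.2]
top [np.float64(-22.231309316168456), np.float64(-61.080020351084045), 106] [200.6 146.8]
top [55, -58, 90] [172.6 142.8]
top [55, 4, 90] [166.6 165.8]
top [100, 0, 62] [153.3 162.6]
top [-55, -98, 12] [223.  144.1]
top [95, -98, 12] [169.9 132.2]
top [95, 288, 12] [133.3 270.3]
top [-55, 288, 12] [188.1 282.7]
side [0, 0, 57] [213.6 304.3]
side [np.float64(-22.231309316168456), np.float64(-61.080020351084045), 106] [194.7 261.7]
side [55, -58, 90] [160.9 296.7]
side [55, 4, 90] [185.3 314.6]
side [100, 0, 62] [164.1 344.3]
side [-55, -98, 12] [204.7 278.1]
side [95, -98, 12] [138.5 330.4]
side [95, 288, 12] [316.3 479.2]
side [-55, 288, 12] [374.2 387.2]
(380, 660, 3) (594, 551, 3)
```

View pics/top1.png

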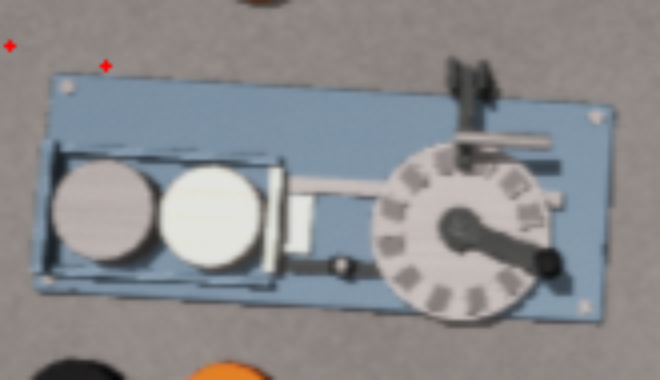

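View pics/side1.png

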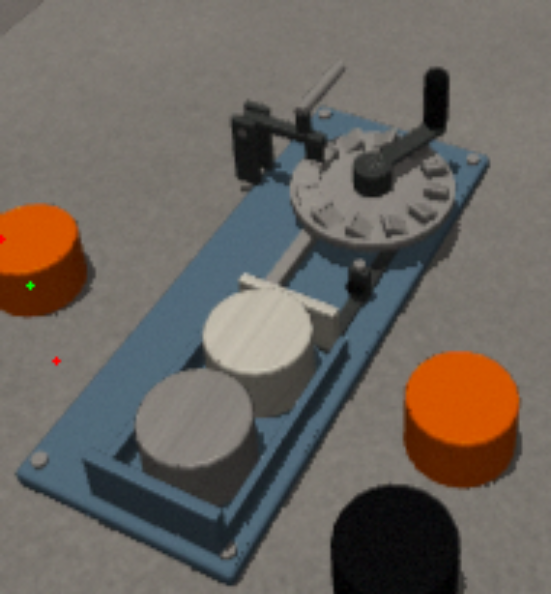

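The crops show my blue mask was too strict: it caught only the bin end. The whole bed is visible in the top crop, with corners at about (55,72), (612,105), (603,322) and (37,290). I'll redo it with a wider threshold.

```bash
sed -i 's/(95,70,30)/(95,50,50)/' h.py
python3 - <<'E'
from h import *
f,m=blue('top',(150,150,340,260))
c=max(cv2.findContours(cv2.morphologyEx(m,cv2.MORPH_OPEN,np.ones((3,3))),0,2)[0],key=cv2.contourArea)
# long edges & short edges of rect
b=cv2.boxPoints(cv2.minAreaRect(c))
w=np.array([ray('top',p,12) for p in b]);print(b.round(1).tolist(),w.round(1).tolist())
l=[np.linalg.norm(w[i]-w[(i+1)%4]) for i in range(4)];print(np.round(l,1))
cen=w.mean(0);i=int(np.argmax(l));d=w[(i+1)%4]-w[i]; d*=np.sign(d[1])
a=np.arctan2(d[1],d[0])-np.pi/2
o=cen-Ro.from_euler('z',a).apply([20,95,12]);print(o,a)
np.save('clamp.npy',[o[0],o[1],0,a])
for n in('top','side'):
    g=f.copy() if n=='top' else r.grab_frame('side')
    x0,y0,x1,y1=(165,155,330,250) if n=='top' else (195,180,385,385);k=4 if n=='top' else 2.9
    big=cv2.resize(g[y0:y1,x0:x1],None,fx=k,fy=k)
    for P in([0,0,57],[65*np.cos(np.radians(250)),65*np.sin(np.radians(250)),106],[55,-58,90],[55,4,90],[100,0,62],[-55,-98,12],[95,-98,12],[95,288,12],[-55,288,12]):
        u=(proj(n,C(P))-[x0,y0]+.5)*k
        cv2.circle(big,tuple(int(v) for v in u),2,(255,0,0) if P[2]>12 else (0,255,0),-1)
    cv2.imwrite(f'pics/{n}2.png',big[...,::-1])
a,b=cv2.imread('pics/top2.png'),cv2.imread('pics/side2.png')
a=cv2.resize(a[:,300:],None,fx=1,fy=1);b=b[:380];
H=max(a.shape[0],b.shape[0]);o=np.zeros((H,min(800,a.shape[1]+b.shape[1]),3),np.uint8)
o[:a.shape[0],:360]=a;q=b[:,100:540];o[:380,360:800]=q
cv2.imwrite('pics/both2.png',o)
E
```

```text
[[175.5, 198.39999389648438], [176.89999389648438, 173.10000610351562], [278.3999938964844, 178.6999969482422], [277.0, 204.10000610351562]] [[568.0, 311.7, 12.0], [637.6, 311.7, 12.0], [629.4, 35.0, 12.0], [559.7, 36.5, 12.0]]
[ 69.6 276.9  69.7 275.3]
[575.85684343  79.36154137   0.        ] -0.0297037834842675
```

View pics/both2.png

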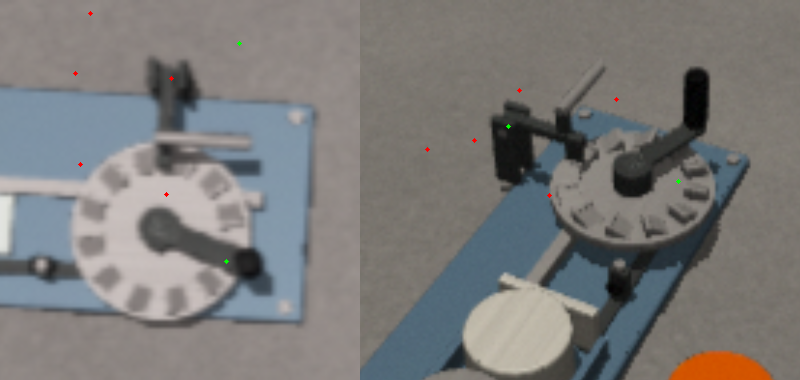

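The mask was split by the pawl, so only part of the bed was fitted. I'll use the hull of all the parts, and check the fit against the dark knob and the wheel numerically.

Run:
```python
from h import *
f,m=blue('top',(150,150,340,260))
m=cv2.morphologyEx(m,cv2.MORPH_OPEN,np.ones((2,2)))
c=np.vstack([k for k in cv2.findContours(m,0,2)[0] if cv2.contourArea(k)>15]) 
b=cv2.boxPoints(cv2.minAreaRect(c))
w=np.array([ray('top',p,12) for p in b]);print(b.round(1).tolist(),w.round(1).tolist())
l=[np.linalg.norm(w[i]-w[(i+1)%4]) for i in range(4)];print(np.round(l,1))
cen=w.mean(0);i=int(np.argmax(l));d=w[(i+1)%4]-w[i]; d*=np.sign(d[1])
a=np.arctan2(d[1],d[0])-np.pi/2
o=cen-Ro.from_euler('z',a).apply([20,95,12]);print(o,a)
np.save('clamp.npy',[o[0],o[1],0,a])
K=[65*np.cos(np.radians(250)),65*np.sin(np.radians(250))]
for n in('top','side'):
    for nm,P in(('hub',[0,0,60]),('knobtop',K+[106]),('rodend',[55,-58,90]),('hinge',[100,0,72]),('corner',[95,288,12])): print(n,nm,proj(n,C(P)).round(1))
# wheel-disc fit: light gray, unsaturated
h=cv2.cvtColor(f,cv2.COLOR_RGB2HSV);g=cv2.inRange(h,(0,0,125),(180,40,255));k=np.zeros_like(g);k[188:240,255:306]=255
cc=max(cv2.findContours(cv2.morphologyEx(g&k,cv2.MORPH_CLOSE,np.ones((7,7))),0,2)[0],key=cv2.contourArea)
(e,rad)=cv2.minEnclosingCircle(cc);E=cv2.fitEllipse(cc);print('wheel',e,rad,E,ray('top',E[0],40))
for n,roi in(('top',(292,211,312,232)),('side',(335,198,355,228))):
    g=r.grab_frame(n);x0,y0,x1,y1=roi;d=(g[y0:y1,x0:x1].max(2)<45).astype(np.uint8)
    ys,xs=np.nonzero(d);print(n,'dark',xs.mean()+x0,ys.mean()+y0,xs.min()+x0,xs.max()+x0,ys.min()+y0,ys.max()+y0,len(xs))
```

```text
[[173.60000610351562, 227.89999389648438], [176.8000030517578, 173.8000030517578], [318.8999938964844, 182.1999969482422], [315.70001220703125, 236.3000030517578]] [[487.9, 312.4, 12.0], [635.6, 312.1, 12.0], [622.8, -75.8, 12.0], [474.9, -70.8, 12.0]]
[147.7 388.1 148.  383.4]
[5.32189493e+02 2.51799070e+01 1.77635684e-15] -0.03302213075618665
top hub [279.7 212.6]
top knobtop [302.1 221. ]
top rodend [302.9 191.5]
top hinge [281.9 174.2]
top corner [177.6 173.5]
side hub [325.  235.4]
side knobtop [347.4 204.4]
side rodend [313.9 201.8]
side hinge [282.9 217.6]
side corner [201.2 341.3]
wheel (280.0, 215.41000366210938) 34.37288284301758 ((280.53570556640625, 215.20082092285156), (48.684852600097656, 62.370018005371094), 13.88359260559082) [527.10878744  24.04449503  40.        ]
top dark 301.6111111111111 220.75 299 304 218 224 36
side dark 344.8263473053892 214.4251497005988 341 349 204 227 167
```

The fit gives a bed of 148 x 386 mm (150 x 385 expected). The projected rod end and knob top lie within 2 px of the pictures, so I accept it. Next is the approach over the pawl handle.

```bash
cat >> h.py <<'E'
def go(P,clamp=True,yaw=None):
    s=r.sense();R=Ro.from_euler('xyz',s['tcp_rot']);a=np.load('clamp.npy')[3]
    T=Ro.from_euler('xyz',[np.pi,0,np.pi/2+a if yaw is None else yaw])
    P=C(P) if clamp else np.asarray(P)
    print('row',(R.inv().apply(P-s['eef_pos'])/200).round(4),((R.inv()*T).as_rotvec()/np.pi).round(4),'t',round(s['clock'],2))
def where():
    s=r.sense();c=np.load('clamp.npy');i=Ro.from_euler('z',-c[3])
    print('clampTCP',i.apply(s['eef_pos']-c[:3]).round(1),'F',i.apply(s['contact_force']).round(1),'rot',s['tcp_rot'].round(3),'open',round(s['opening'],3),'grip',round(s['grasp_force'],1),'t',round(s['clock'],2))
E
python3 -c "
from h import *
go([55,-35,180])"
```

```text
row [ 2.6581 -1.8909  0.2563] [-0.     -0.     -0.3575] t 0.45
```

```bash
python3 -m inch '[[[1,-0.71,0,0,0,0],[1,-0.71,0,0,0,0],[1,-0.71,0,0,0,0],[1,-0.71,0,0,0,0],[1,-0.71,0,0,0,0],[1,-0.71,0,0,0,0]]]' 0.2 20
python3 -m inch '[[[1,-0.71,0,0,0,0],[1,-0.71,0,0,0,0],[1,-0.71,0,0,0,0],[1,-0.71,0,0,0,0],[1,-0.71,0,0,0,0],[1,-0.71,0,0,0,0]]]'
python3 -m inch '[[[0.6,-0.42,0,0,0,-0.3575],[0.6,-0.42,0,0,0,-0.3575],[0.6,-0.42,0,0,0,-0.3575],[0.6,-0.42,0,0,0,-0.3575],[0.6,-0.42,0,0,0,-0.3575],[0.6,-0.42,0,0,0,-0.3575],[0.6,-0.42,0,0,0,-0.3575],[0.6,-0.42,0,0,0,-0.3575]]]'
python3 -c "
from h import *
where();go([55,-35,71])"
```

```text
clock: 0.95
eef_pos: [378.4, -359.3, 231.4]
tcp_rot: [3.141, -0.0, 0.415]
contact_force: [0.4, -0.1, 0.1]
opening: 0.601
grasp_force: 0.0
clock: 1.45
eef_pos: [504.5, -148.6, 231.6]
tcp_rot: [3.141, -0.001, 0.415]
contact_force: [0.5, 0.1, 0.0]
opening: 0.6
grasp_force: 0.0
clock: 2.12
eef_pos: [579.5, -25.3, 231.2]
tcp_rot: [-3.141, 0.0, 1.422]
contact_force: [0.1, 0.0, -0.1]
opening: 0.604
grasp_force: 0.0
clampTCP [ 49.  -48.9 231.2] F [ 0.1  0.  -0.1] rot [-3.141  0.     1.422] open 0.604 grip 0.0 t 2.12
row [0.0724 0.0219 0.8011] [-0.      0.     -0.0369] t 2.12
```

```bash
python3 -m inch '[[[0.072,0.022,0.2,0,0,-0.037],[0.072,0.022,0.4,0,0,-0.037],[0.072,0.022,0.6,0,0,-0.037],[0.072,0.022,0.68,0,0,-0.037],[0.072,0.022,0.68,0,0,-0.037],[0.072,0.022,0.68,0,0,-0.037]]]'
python3 - <<'E'
from h import *
where();go([55,-35,71])
a=r.grab_frame('top')[150:260,215:345];b=r.grab_frame('side')[130:270,250:390]
cv2.imwrite('pics/p3.png',np.hstack([cv2.resize(a,(390,330)),cv2.resize(b,(400,400))[:330]])[...,::-1])
E
```

```text
clock: 2.62
eef_pos: [585.7, -12.1, 94.9]
tcp_rot: [-3.14, 0.0, 1.531]
contact_force: [1.2, 0.3, -0.2]
opening: 0.6
grasp_force: 0.0
clampTCP [ 54.7 -35.5  94.9] F [ 1.2  0.3 -0.2] rot [-3.14   0.     1.531] open 0.6 grip 0.0 t 2.62
row [0.0025 0.0015 0.1195] [-0.0005  0.     -0.0021] t 2.62
```

View pics/p3.png

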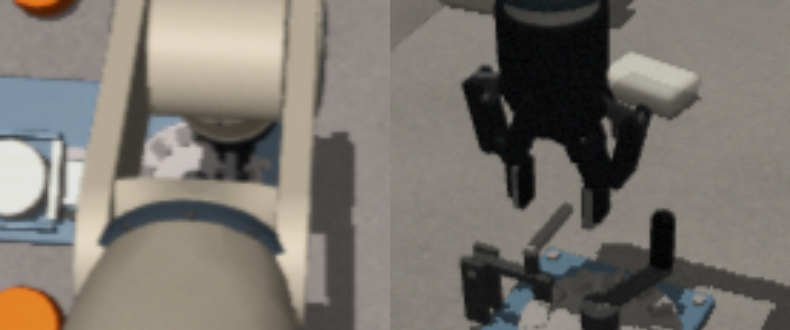

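The fingers straddle the rod: in the right half, tips at (515, 200) and (595, 220), rod around (550, 230). I'll go down and close lightly.

```bash
python3 -m inch '[[[0,0,0.06,0,0,0],[0,0,0.12,0,0,0],[0,0,0.12,0,0,0]]]'
python3 -m inch '[[[0,0,0,0,0,0],[0,0,0,0,0,0],[0,0,0,0,0,0],[0,0,0,0,0,0],[0,0,0,0,0,0],[0,0,0,0,0,0]]]' -1 20
python3 -c "
from h import *
where()
th0=np.arctan2(28,-45)
for l in (0,.1,.2,.3,.4,.5,.6,.7,.8,.9,1,1.1,1.2,1.3,1.4,1.5,1.6,1.7,1.8,1.9): print(l,(53/200*np.array([np.cos(th0-l)-np.cos(th0),-np.sin(th0-l)+np.sin(th0)])).round(3))"
```

```text
clock: 2.97
eef_pos: [585.0, -12.1, 69.6]
tcp_rot: [-3.14, 0.0, 1.531]
contact_force: [-0.4, 0.1, -0.2]
opening: 0.602
grasp_force: 0.0
clock: 3.47
eef_pos: [589.5, -12.2, 72.0]
tcp_rot: [3.135, -0.0, 1.531]
contact_force: [11.1, -0.1, -9.9]
opening: 0.105
grasp_force: 22.7
clampTCP [ 58.5 -35.4  72. ] F [11.1  0.2 -9.9] rot [ 3.135 -0.     1.531] open 0.105 grip 22.7 t 3.47
0 [0. 0.]
0.1 [ 0.015 -0.022]
0.2 [ 0.032 -0.042]
0.3 [ 0.051 -0.06 ]
0.4 [ 0.072 -0.077]
0.5 [ 0.095 -0.091]
0.6 [ 0.118 -0.103]
0.7 [ 0.143 -0.112]
0.8 [ 0.169 -0.119]
0.9 [ 0.195 -0.123]
1 [ 0.221 -0.125]
1.1 [ 0.248 -0.124]
1.2 [ 0.274 -0.12 ]
1.3 [ 0.3   -0.114]
1.4 [ 0.325 -0.106]
1.5 [ 0.349 -0.094]
1.6 [ 0.372 -0.081]
1.7 [ 0.393 -0.065]
1.8 [ 0.412 -0.047]
1.9 [ 0.43  -0.028]
```

```bash
python3 -m inch '[[[0,0.025,-0.01,0,0,0],[0,0.04,-0.025,0,0,0],[0,0.055,-0.045,0,0,0],[0,0.075,-0.062,0,0,0],[0,0.095,-0.08,0,0,0],[0,0.115,-0.093,0,0,0],[0,0.115,-0.093,0,0,0]]]'
python3 -c "
from h import *
where()"
```

```text
clock: 4.05
eef_pos: [606.8, -12.9, 90.7]
tcp_rot: [-3.136, 0.0, 1.531]
contact_force: [-11.6, -0.6, 11.7]
opening: 0.106
grasp_force: 23.8
clampTCP [ 75.8 -35.6  90.7] F [-11.6  -0.9  11.7] rot [-3.136  0.     1.531] open 0.106 grip 23.8 t 4.05
```

```bash
python3 -m inch '[[[0,0.015,-0.022,0,0,0],[0,0.043,-0.033,0,0,0],[0,0.069,-0.04,0,0,0],[0,0.095,-0.044,0,0,0],[0,0.121,-0.045,0,0,0],[0,0.121,-0.045,0,0,0]]]'
python3 -c "
from h import *
where()"
```

```text
clock: 4.55
eef_pos: [635.0, -13.9, 99.6]
tcp_rot: [3.139, -0.0, 1.531]
contact_force: [-0.8, 0.8, 6.5]
opening: 0.105
grasp_force: 22.7
clampTCP [104.1 -35.7  99.6] F [-0.9  0.8  6.5] rot [ 3.139 -0.     1.531] open 0.105 grip 22.7 t 4.55
```

```bash
python3 -m inch '[[[0,0.027,-0.009,0,0,0],[0,0.053,-0.006,0,0,0],[0,0.08,0,0,0,0],[0,0.106,0.009,0,0,0],[0,0.132,0.021,0,0,0],[0,0.156,0.034,0,0,0],[0,0.18,0.05,0,0,0],[0,0.2,0.068,0,0,0]]]'
python3 -c "
from h import *
where()"
```

```text
clock: 5.22
eef_pos: [674.0, -15.4, 85.1]
tcp_rot: [3.141, -0.0, 1.531]
contact_force: [-1.6, 5.2, 1.0]
opening: 0.106
grasp_force: 20.9
clampTCP [143.1 -35.8  85.1] F [-1.8  5.2  1. ] rot [ 3.141 -0.     1.531] open 0.106 grip 20.9 t 5.22
```

```bash
python3 -m inch '[[[0,0,0,0,0,0],[0,0,0,0,0,0],[0,0,0,0,0,0],[0,0,-0.15,0,0,0],[0,0,-0.3,0,0,0],[0,0,-0.45,0,0,0],[0,0,-0.45,0,0,0]]]' 0.2
python3 - <<'E'
from h import *
c=np.load('clamp.npy');c[0]+=3.5;np.save('clamp.npy',c)
where();go([-22.2,-61.1,125]);go([-22.2,-61.1,67])
a=r.grab_frame('top')[150:260,215:345];b=r.grab_frame('side')[130:270,250:390]
cv2.imwrite('pics/p4.png',np.hstack([cv2.resize(a,(390,330)),cv2.resize(b,(400,400))[:330]])[...,::-1])
E
```

```text
clock: 5.8
eef_pos: [676.6, -16.1, 182.0]
tcp_rot: [3.132, 0.0, 1.531]
contact_force: [1.7, -0.6, 0.1]
opening: 0.598
grasp_force: 0.0
clampTCP [142.1 -36.6 182. ] F [ 1.7 -0.6  0.1] rot [3.132 0.    1.531] open 0.598 grip 0.0 t 5.8
row [-0.1281 -0.8235  0.2773] [ 0.003   0.0001 -0.0022] t 5.8
row [-0.128  -0.8263  0.5673] [ 0.003   0.0001 -0.0022] t 5.8
```

View pics/p4.png

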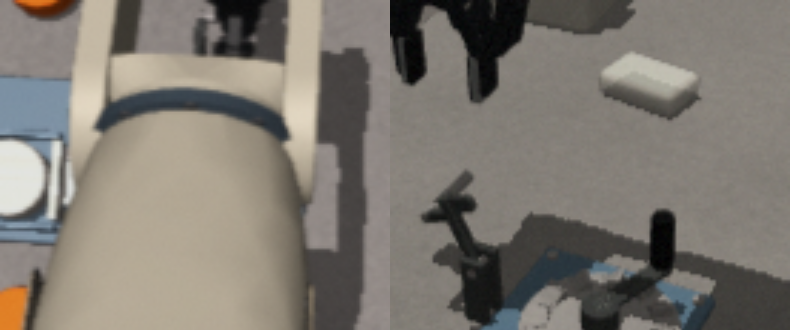

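The pawl lies open (arm leaning back at (455, 220), rod at (455, 185) in the right half). The wheel hasn't moved (knob at (663, 215)). Next I'll move over to the knob and go down.

```bash
python3 -m inch '[[[-0.03,-0.2,0,0.003,0,-0.002],[-0.06,-0.4,0.05,0.003,0,-0.002],[-0.09,-0.6,0.1,0.003,0,-0.002],[-0.12,-0.78,0.2,0.003,0,-0.002],[-0.128,-0.825,0.24,0.003,0,-0.002],[-0.128,-0.825,0.24,0.003,0,-0.002],[-0.128,-0.825,0.24,0.003,0,-0.002]]]'
python3 - <<'E'
from h import *
where();go([-22.2,-61.1,67])
b=r.grab_frame('side');x0,y0,x1,y1=(335,198,355,228)
cv2.imwrite('pics/p5.png',cv2.resize(b[110:260,270:420],(600,600))[...,::-1])
E
```

```text
clock: 6.48
eef_pos: [507.2, -34.8, 126.8]
tcp_rot: [-3.131, 0.0, 1.537]
contact_force: [1.2, 0.7, 0.3]
opening: 0.596
grasp_force: 0.0
clampTCP [-26.5 -60.8 126.8] F [1.2 0.7 0.3] rot [-3.131  0.     1.537] open 0.596 grip 0.0 t 6.48
row [-0.0013  0.0247  0.2986] [-0.0033  0.     -0.0003] t 6.48
```

View pics/p5.png

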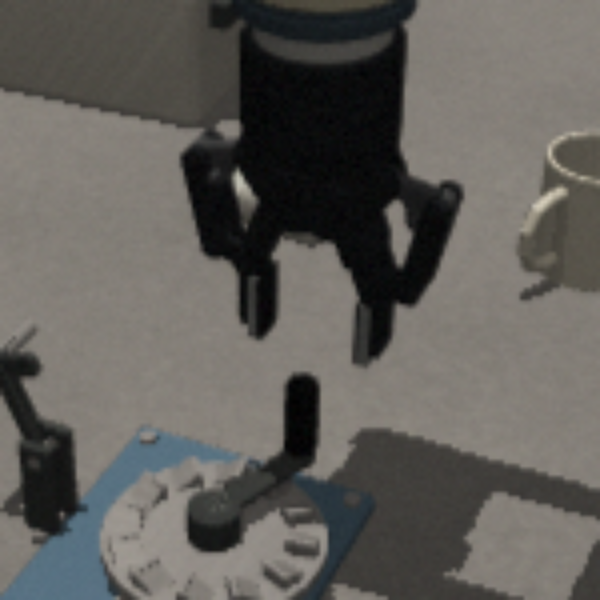

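The knob (302, 375) lies between the fingertips (258, 335) and (368, 360). I'll go down.

```bash
python3 -m inch '[[[0,0,0.1,0,0,0],[0,0,0.2,0,0,0],[0,0,0.29,0,0,0],[0,0,0.29,0,0,0],[0,0,0.29,0,0,0]]]'
python3 -c "
from h import *
where();go([-22.2,-61.1,67])"
```

```text
clock: 6.95
eef_pos: [507.9, -34.5, 69.1]
tcp_rot: [-3.132, -0.0, 1.538]
contact_force: [0.8, 0.1, 0.5]
opening: 0.6
grasp_force: 0.0
clampTCP [-25.9 -60.5  69.1] F [0.8 0.1 0.5] rot [-3.132 -0.     1.538] open 0.6 grip 0.0 t 6.95
row [-0.0029  0.0184  0.0104] [-0.0032 -0.     -0.0001] t 6.95
```

```bash
python3 -m inch '[[[-0.003,0.018,0.005,-0.003,0,0],[-0.003,0.018,0.005,-0.003,0,0]]]'
python3 -m inch '[[[0,0,0,0,0,0],[0,0,0,0,0,0],[0,0,0,0,0,0],[0,0,0,0,0,0],[0,0,0,0,0,0],[0,0,0,0,0,0]]]' -1 20
python3 -c "
from h import *
where()"
```

```text
clock: 7.12
eef_pos: [512.3, -35.4, 69.4]
tcp_rot: [3.138, 0.0, 1.537]
contact_force: [0.5, -0.4, -0.2]
opening: 0.6
grasp_force: 0.0
clock: 7.62
eef_pos: [510.9, -35.3, 69.0]
tcp_rot: [3.14, -0.0, 1.537]
contact_force: [-0.4, -0.4, 7.1]
opening: 0.201
grasp_force: 21.4
clampTCP [-22.8 -61.3  69. ] F [-0.4 -0.4  7.1] rot [ 3.14  -0.     1.537] open 0.201 grip 21.4 t 7.62
```

```bash
python3 -c "
import numpy as np
from h import *
def t(a,b,n):
    p=lambda f:65/200*np.array([np.sin(np.radians(250)-f),np.cos(np.radians(250)-f)])
    for f in np.linspace(a,b,n+1)[1:]: print(f.round(3),(p(f)-p(a)).round(4))
t(0,.75,8);t(.75,1.45,8)"
```

```text
0.094 [ 0.0117 -0.0281]
0.188 [ 0.0261 -0.055 ]
0.281 [ 0.0429 -0.0804]
0.375 [ 0.0619 -0.1041]
0.469 [ 0.0832 -0.126 ]
0.562 [ 0.1063 -0.1457]
0.656 [ 0.1313 -0.1633]
0.75 [ 0.1577 -0.1783]
0.838 [ 0.0259 -0.0118]
0.925 [ 0.0527 -0.0213]
1.012 [ 0.0802 -0.0284]
1.1 [ 0.1082 -0.0331]
1.188 [ 0.1366 -0.0353]
1.275 [ 0.165 -0.035]
1.362 [ 0.1933 -0.0323]
1.45 [ 0.2212 -0.0271]
```

```bash
python3 -m inch '[[[0.012,-0.028,0,0,0,0],[0.026,-0.055,0,0,0,0],[0.043,-0.080,0,0,0,0],[0.062,-0.104,0,0,0,0],[0.083,-0.126,0,0,0,0],[0.106,-0.146,0,0,0,0],[0.131,-0.163,0,0,0,0],[0.158,-0.178,0,0,0,0]]]'
python3 -c "
from h import *
where()"
python3 -m inch '[[[0.026,-0.012,0,0,0,0],[0.053,-0.021,0,0,0,0],[0.080,-0.028,0,0,0,0],[0.108,-0.033,0,0,0,0],[0.137,-0.035,0,0,0,0],[0.165,-0.035,0,0,0,0],[0.193,-0.032,0,0,0,0],[0.221,-0.027,0,0,0,0]]]'
cat >> h.py <<'E'
def crank(ds=()):
    s=r.sense();c=np.load('clamp.npy');i=Ro.from_euler('z',-c[3]);p=i.apply(s['eef_pos']-c[:3]);F=i.apply(s['contact_force'])
    a=np.arctan2(p[1],p[0])%(2*np.pi);n=np.array([np.cos(a),np.sin(a)]);t=np.array([n[1],-n[0]])
    print('turn',round(a-np.radians(250),3),'rad',round(np.hypot(*p[:2]),1),'Frad',round(F[:2]@n,1),'Fback',round(F[:2]@t,1),'z',p[2].round(1),'t',round(s['clock'],2))
    for d in ds: print(d,(65/200*np.array([np.sin(a-d)-np.sin(a),np.cos(a-d)-np.cos(a)])).round(4))
E
python3 -c "
from h import *
where();crank([.03,.06,.09,.12,.15,.18,.21,.24])"
```

```text
clock: 8.28
eef_pos: [476.6, -2.3, 68.9]
tcp_rot: [3.139, 0.0, 1.537]
contact_force: [4.1, -1.5, 6.3]
opening: 0.202
grasp_force: 21.4
clampTCP [-58.2 -29.4  68.9] F [ 4.1 -1.3  6.3] rot [3.139 0.    1.537] open 0.202 grip 21.4 t 8.28
clock: 8.95
eef_pos: [472.8, 42.0, 68.9]
tcp_rot: [3.139, 0.0, 1.538]
contact_force: [3.8, -4.7, 6.2]
opening: 0.2
grasp_force: 21.3
clampTCP [-63.4  14.8  68.9] F [ 3.9 -4.6  6.2] rot [3.139 0.    1.538] open 0.2 grip 21.3 t 8.95
turn -1.451 rad 65.1 Frad -4.9 Fback -3.5 z 68.9 t 8.95
0.03 [0.0095 0.0024]
0.06 [0.0188 0.005 ]
0.09 [0.0282 0.0079]
0.12 [0.0374 0.0111]
0.15 [0.0465 0.0146]
0.18 [0.0555 0.0183]
0.21 [0.0644 0.0223]
0.24 [0.0731 0.0266]
```

```bash
cat > gate.py <<'E'
from h import *
import sys
s=r.sense();c=np.load('clamp.npy');i=Ro.from_euler('z',-c[3]);p=i.apply(s['eef_pos']-c[:3]);F=i.apply(s['contact_force'])
a=np.arctan2(p[1],p[0]);f=F[0]*np.sin(a)-F[1]*np.cos(a)
crank();sys.exit(int(f<-6.5))
E
python3 -c "
import numpy as np
a=np.radians(250)-1.451
for k in range(17):
    b=a-.06*k;print(k,(65/200*np.array([[np.sin(b-d)-np.sin(b),np.cos(b-d)-np.cos(b)] for d in(.03,.06)])).round(4).tolist())"
```

```text
0 [[0.0095, 0.0024], [0.0188, 0.005]]
1 [[0.0093, 0.0029], [0.0185, 0.0061]]
2 [[0.0091, 0.0035], [0.0181, 0.0072]]
3 [[0.0089, 0.004], [0.0176, 0.0083]]
4 [[0.0086, 0.0045], [0.0171, 0.0093]]
5 [[0.0083, 0.005], [0.0165, 0.0103]]
6 [[0.008, 0.0055], [0.0159, 0.0113]]
7 [[0.0077, 0.006], [0.0152, 0.0122]]
8 [[0.0073, 0.0065], [0.0144, 0.0131]]
9 [[0.0069, 0.0069], [0.0136, 0.014]]
10 [[0.0065, 0.0073], [0.0127, 0.0148]]
11 [[0.006, 0.0077], [0.0118, 0.0155]]
12 [[0.0056, 0.008], [0.0109, 0.0162]]
13 [[0.0051, 0.0083], [0.0099, 0.0168]]
14 [[0.0046, 0.0086], [0.0089, 0.0174]]
15 [[0.004, 0.0089], [0.0078, 0.0179]]
16 [[0.0035, 0.0091], [0.0067, 0.0183]]
```

```bash
I="python3 -m inch"; G="python3 gate.py"
{ $I '[[[0.0095,0.003,0,0,0,0],[0.019,0.006,0,0,0,0],[0.019,0.006,0,0,0,0]]]' >/dev/null; $G; } &&
{ $I '[[[0.009,0.003,0,0,0,0],[0.0185,0.007,0,0,0,0],[0.0185,0.007,0,0,0,0]]]' >/dev/null; $G; } &&
{ $I '[[[0.009,0.0035,0,0,0,0],[0.018,0.008,0,0,0,0],[0.018,0.008,0,0,0,0]]]' >/dev/null; $G; } &&
{ $I '[[[0.009,0.004,0,0,0,0],[0.0176,0.0083,0,0,0,0],[0.0176,0.0083,0,0,0,0]]]' >/dev/null; $G; } &&
{ $I '[[[0.0086,0.0045,0,0,0,0],[0.017,0.0093,0,0,0,0],[0.017,0.0093,0,0,0,0]]]' >/dev/null; $G; } &&
{ $I '[[[0.0083,0.005,0,0,0,0],[0.0165,0.0105,0,0,0,0],[0.0165,0.0105,0,0,0,0]]]' >/dev/null; $G; }
```

```text
turn -1.514 rad 65.0 Frad -3.6 Fback 0.0 z 68.9 t 9.2
turn -1.571 rad 64.9 Frad -3.6 Fback -1.5 z 68.9 t 9.45
turn -1.631 rad 64.9 Frad -2.0 Fback -1.2 z 68.9 t 9.7
turn -1.69 rad 64.9 Frad -2.2 Fback -1.3 z 68.9 t 9.95
turn -1.738 rad 64.9 Frad -3.0 Fback -5.7 z 68.9 t 10.2
turn -1.782 rad 65.0 Frad -6.4 Fback -11.0 z 68.8 t 10.45
```

The plate is on its stop, at a reading of -1.78 with about 9 N net at the crank (roughly 29 N on the plate). I'll hold briefly, then ease forward to -1.571, which is three teeth back from where the pawl was seated.

```bash
python3 -m inch '[[[0,0,0,0,0,0],[0,0,0,0,0,0],[0,0,0,0,0,0],[0,0,0,0,0,0]]]' >/dev/null; python3 gate.py
python3 -m inch '[[[-0.0165,-0.0105,0,0,0,0],[-0.0336,-0.0197,0,0,0,0],[-0.052,-0.028,0,0,0,0],[-0.0694,-0.0352,0,0,0,0],[-0.0694,-0.0352,0,0,0,0],[-0.0694,-0.0352,0,0,0,0]]]' >/dev/null; python3 gate.py
```

```text
turn -1.782 rad 65.0 Frad -5.7 Fback -12.1 z 68.8 t 10.78
turn -1.566 rad 64.9 Frad -2.8 Fback -1.0 z 68.9 t 11.28
```

```bash
python3 -m inch '[[[0,0,0,0,0,0],[0,0,0,0,0,0],[0,0,0,0,0,0],[0,0,-0.15,0,0,0],[0,0,-0.3,0,0,0],[0,0,-0.45,0,0,0],[0,0,-0.45,0,0,0]]]' 0.2
python3 -c "
from h import *
where();go([142.7,-35,159])"
```

```text
clock: 11.87
eef_pos: [477.4, 49.6, 162.8]
tcp_rot: [3.135, -0.001, 1.537]
contact_force: [1.2, 0.3, -0.6]
opening: 0.599
grasp_force: 0.0
clampTCP [-59.   22.5 162.8] F [ 1.2  0.3 -0.6] rot [ 3.135e+00 -1.000e-03  1.537e+00] open 0.599 grip 0.0 t 11.87
row [-0.287   1.0085  0.0252] [ 0.0021 -0.0003 -0.0001] t 11.87
```

```bash
python3 -m inch '[[[-0.05,0.18,0,0,0,0],[-0.1,0.36,0,0,0,0],[-0.16,0.54,0,0,0,0],[-0.21,0.72,0,0,0,0],[-0.26,0.9,0,0,0,0],[-0.287,1,0,0,0,0],[-0.287,1,0,0,0,0],[-0.287,1,0,0,0,0]]]'
python3 - <<'E'
from h import *
where();go([142.7,-35,74])
b=r.grab_frame('side');b=b[110:260,230:380].copy()
cv2.imwrite('pics/p6.png',cv2.resize(b,(600,600))[...,::-1])
print([(proj('side',C([142.7,y,93.4]))-[230,110])*4 for y in(4,-58)])
E
```

```text
clock: 12.53
eef_pos: [672.6, -15.1, 156.7]
tcp_rot: [-3.139, -0.0, 1.537]
contact_force: [0.5, -0.4, -0.6]
opening: 0.603
grasp_force: 0.0
clampTCP [138.2 -35.7 156.7] F [ 0.5 -0.3 -0.6] rot [-3.139 -0.     1.537] open 0.603 grip 0.0 t 12.53
row [0.0036 0.0236 0.4137] [-0.0007 -0.     -0.0003] t 12.53
[array([130.89791733, 380.08920186]), array([191.29863109, 320.48772574])]
```

View pics/p6.png

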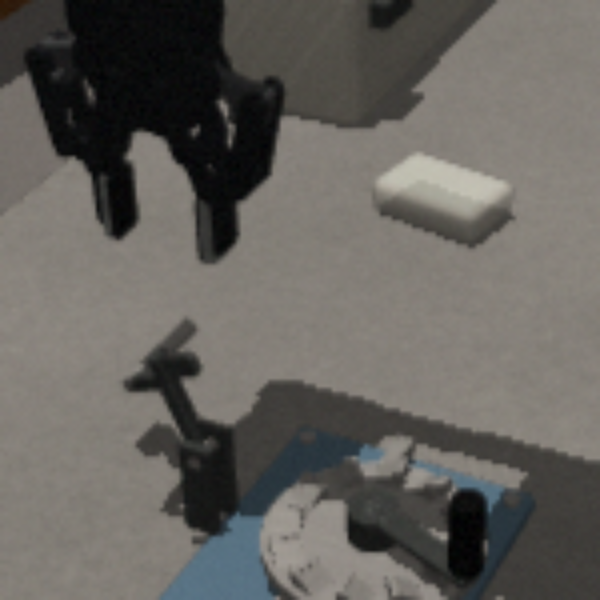

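The open rod runs to its end at (190, 322), and the prediction was (191, 320). The wheel has turned and the knob is at (467, 530). I'll go down and grip the rod.

```bash
python3 -m inch '[[[0.003,0.022,0.15,0,0,0],[0.003,0.022,0.3,0,0,0],[0.003,0.022,0.41,0,0,0],[0.003,0.022,0.41,0,0,0],[0.003,0.022,0.41,0,0,0]]]' | tail -3
python3 -c "
from h import *
where()"
python3 -m inch '[[[0,0,0,0,0,0],[0,0,0,0,0,0],[0,0,0,0,0,0],[0,0,0,0,0,0],[0,0,0,0,0,0],[0,0,0,0,0,0]]]' -1 20 >/dev/null
python3 -c "
from h import *
where()
th0=np.arctan2(28,-45)
for l in np.r_[1.9:0:-.1]: print(l.round(2),(53/200*np.array([np.cos(th0-l)-np.cos(th0-1.95),-np.sin(th0-l)+np.sin(th0-1.95)])).round(3))"
```

```text
contact_force: [-0.5, 0.3, 0.7]
opening: 0.602
grasp_force: 0.0
clampTCP [140.8 -34.5  75.4] F [-0.5  0.3  0.7] rot [-3.138 -0.     1.538] open 0.602 grip 0.0 t 13.0
clampTCP [142.9 -34.9  77.9] F [-5.   1.3  6.2] rot [ 3.141 -0.     1.537] open 0.103 grip 20.2 t 13.5
1.9 [-0.008 -0.01 ]
1.8 [-0.026 -0.03 ]
1.7 [-0.046 -0.048]
1.6 [-0.067 -0.064]
1.5 [-0.09  -0.077]
1.4 [-0.114 -0.088]
1.3 [-0.139 -0.097]
1.2 [-0.164 -0.103]
1.1 [-0.191 -0.107]
1.0 [-0.217 -0.108]
0.9 [-0.244 -0.106]
0.8 [-0.27  -0.102]
0.7 [-0.295 -0.095]
0.6 [-0.32  -0.085]
0.5 [-0.344 -0.074]
0.4 [-0.366 -0.059]
0.3 [-0.387 -0.043]
0.2 [-0.406 -0.025]
0.1 [-0.423 -0.005]
```

```bash
python3 -m inch '[[[0,-0.008,-0.02,0,0,0],[0,-0.026,-0.04,0,0,0],[0,-0.046,-0.06,0,0,0],[0,-0.067,-0.076,0,0,0],[0,-0.09,-0.09,0,0,0],[0,-0.114,-0.101,0,0,0],[0,-0.139,-0.11,0,0,0],[0,-0.164,-0.116,0,0,0]]]' >/dev/null
python3 -c "
from h import *
where()"
python3 -m inch '[[[0,-0.027,-0.004,0,0,0],[0,-0.053,-0.005,0,0,0],[0,-0.08,-0.003,0,0,0],[0,-0.106,0.001,0,0,0],[0,-0.131,0.008,0,0,0],[0,-0.156,0.018,0,0,0],[0,-0.18,0.029,0,0,0],[0,-0.18,0.029,0,0,0]]]' >/dev/null
python3 -c "
from h import *
where()"
```

```text
clampTCP [111.3 -35.  101.1] F [3.4 0.4 2.4] rot [ 3.138 -0.     1.537] open 0.104 grip 19.6 t 14.17
clampTCP [ 72.1 -34.9  92.7] F [-0.6 -1.1  1.7] rot [-3.139  0.     1.537] open 0.105 grip 20.4 t 14.83
```

```bash
python3 -m inch '[[[0,-0.022,0.015,0,0,0],[0,-0.043,0.031,0,0,0],[0,-0.062,0.049,0,0,0],[0,-0.07,0.058,0,0,0],[0,-0.07,0.058,0,0,0]]]' >/dev/null
python3 -c "
from h import *
where()"
python3 -m inch '[[[0,-0.008,0.009,0,0,0],[0,-0.015,0.018,0,0,0],[0,-0.015,0.018,0,0,0]]]' >/dev/null
python3 -c "
from h import *
where()"
```

```text
clampTCP [ 59.2 -34.9  81.2] F [ 1.4 -0.1 -0.4] rot [-3.14  -0.     1.537] open 0.104 grip 20.2 t 15.25
clampTCP [ 57.  -34.9  78.2] F [ 1.9 -0.6 -0.5] rot [ 3.141 -0.     1.537] open 0.107 grip 20.3 t 15.5
```

```bash
python3 -m inch '[[[0,-0.005,0.01,0,0,0],[0,-0.01,0.02,0,0,0],[0,-0.01,0.02,0,0,0]]]' >/dev/null
python3 -c "
from h import *
where()"
python3 -m inch '[[[0,0,0,0,0,0],[0,0,0,0,0,0],[0,0,0,0,0,0],[0,0,-0.1,0,0,0],[0,0,-0.25,0,0,0],[0,0,-0.45,0,0,0],[0,-0.2,-0.5,0,0,0],[0,-0.4,-0.5,0,0,0]]]' 0.2 >/dev/null
python3 -m inch '[[[0,-0.2,-0.2,0,0,0],[0,-0.4,-0.2,0,0,0],[0,-0.6,-0.2,0,0,0],[0,-0.6,-0.2,0,0,0],[0,-0.6,-0.2,0,0,0]]]' >/dev/null
python3 - <<'E'
from h import *
where()
a=r.grab_frame('top')[165:245,240:330];b=r.grab_frame('side')[190:270,265:365]
cv2.imwrite('pics/p7.png',np.hstack([cv2.resize(a,(360,320)),cv2.resize(b,(400,320))])[...,::-1])
print((proj('side',C([55,-58,90]))-[265,190])*4,(proj('side',C([55,4,90]))-[265,190])*4,(proj('top',C([55,-58,90]))-[240,165])*4)
E
```

```text
clampTCP [ 55.1 -34.9  74.7] F [ 0.6 -0.8  3.6] rot [ 3.141 -0.     1.537] open 0.107 grip 20.9 t 15.75
clampTCP [-147.9  -34.7  214.4] F [ 1.1  0.3 -0.1] rot [-3.141 -0.     1.537] open 0.6 grip 0.0 t 16.83
[189.77745661  45.5297649 ] [134.68427075 109.74759348] [251.58615932 100.76600039]
```

View pics/p7.png

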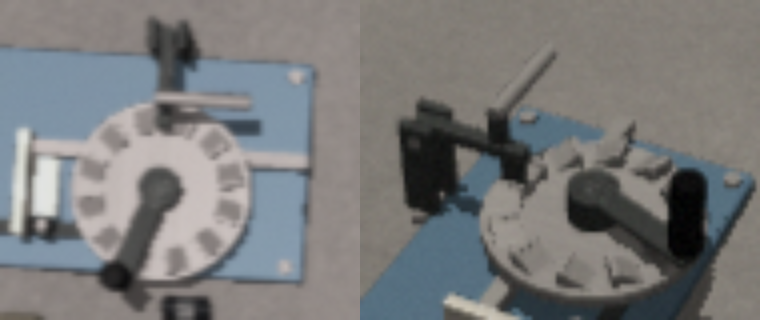

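The pawl looks down again: rod end at (195, 46) in the side crop against (190, 45) predicted. To be sure, I'll compare its position with the first picture at sub-pixel level.

Run:
```python
from h import *
n=r.grab_frame('side')[...,::-1];o=cv2.imread('pics/side0.png')
g=lambda f:cv2.resize(cv2.cvtColor(np.ascontiguousarray(f),cv2.COLOR_BGR2GRAY),None,fx=8,fy=8,interpolation=cv2.INTER_CUBIC)
for nm,(x0,y0,x1,y1) in dict(rodend=(300,198,318,212),arm=(296,210,309,232),bracket=(272,218,284,242)).items():
    t=g(o[y0:y1,x0:x1]);s=g(n[y0-5:y1+5,x0-5:x1+5]);m=cv2.matchTemplate(s,t,cv2.TM_CCOEFF_NORMED);l=cv2.minMaxLoc(m);print(nm,(np.array(l[3])-40)/8,round(l[1],3))
th=np.arctan2(28,-45)
for l in(0,.05,.13): print(l,proj('side',C([100+53*np.cos(th-l),-58,62+53*np.sin(th-l)])).round(2))
h=r.sense();print(h['clock'])
```

```text
rodend [0. 0.] 0.99
arm [0. 0.] 0.998
bracket [0. 0.] 0.998
0 [312.44 201.38]
0.05 [311.83 200.39]
0.13 [310.75 198.83]
16.9833
```

The rod end, arm and bracket all sit where they were at the start, to within a fraction of a pixel, so the lift is about 0. The wheel is at -1.57 and the robot is clear of everything. I'll hand it in.

```bash
python3 -c "
from rig import r
print(r.sign_off())"
```

```text
the job is handed in; nothing more can be done
None
```

I handed the job in at about 17 s, and the rig gave no verdict. The plate was pressed onto its stop at about -1.78 rad with the pawl open, then the wheel was eased forward to about -1.57 rad (plate roughly 31 mm back). The pawl is seated as at the start, and nothing I did came near the tins, mug or pack, though I did not re-measure them.

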